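# Rock the jammed wooden stopper out of the rinse canister and hang it to drain

## Robot

A 6-joint arm with a two-finger parallel gripper is mounted at the origin on a cart in front of the work surface, level with it; the furniture and walls round the work are solid. World frame = base frame: x ahead of the robot, y to its left, z up, the work surface at z = 0. Lengths are in m, angles in rad, forces in N, time in s.
With the tool pointing down it reaches from about 0.3 to 0.825 m from the base axis. Payload 5.4 kg.
Tool frame: the origin (TCP) lies at the very end of the fingers, on their centre line; the grasp point (between the pads) lies 19 mm behind it; y points along the fingers, z is the direction in which the jaws open and shut, and the axes are right-handed (so a half turn about y gives the same grasp; the last joint's range is limited). The gripper opens to 92 mm and grips with 3 to 60 N. Pads are 20 mm wide; open, the fingers measure 128 mm over their backs; the gripper's body (75 mm by 189 mm) begins 69 mm behind the grasp point.
Start: joints at [1.063, 0.158, 1.597, -0, 1.386, -0.21], TCP at [0.169, 0.55, 0.215] pointing down, gripper open.
Joint ranges: [-2.91, 2.91], [-0.94, 2.29], [0.18, 2.7], [-1.29, 4.43], [0.17, 2.64], [-3, 3]. Speed limits (rad/s): [2.57, 2.57, 3.14, 3.14, 3.14, 3.14].

## Interface

Orientations are given as a 3x3 rotation matrix whose columns are the frame's x, y, z axes.
In Python, from workcell import get_obs, viewer, ticket gives the robot as it stands.
- The arm moves only by the tool drive_tool, never from a script. Its argument "moves" is a list of rows, each an object with "grip": the opening, from 0 (shut) to 1 (fully open); "travel": the shift along the tool's x, y, z in mm, a list of three; "rot": the turn, a rotation vector about the tool's x, y, z in rad, a list of three. A call has 1 to 20 rows; each row is the pose to reach, as a shift and turn from the pose commanded when the call began, along the tool's axes at that moment; what a row does not reach only later rows make up. A row lasts 1/8 s, in which the tool goes at most 62.5 mm and 10.7 degrees, less where a joint would pass 70% of its speed; a pose out of reach is approached as far as the arm can. A call with a gripper value outside its range is refused whole. The fingers move at their own pace and stop on an object; the grip force is fixed at half the most. Time passes only in rows, so rows that repeat a pose let the fingers close. It gives the time, the measured TCP pose, the force and the opening at its end, in the units of the state.
- get_obs(): the state, without advancing time (a new reading comes with each control period).
- viewer.get_image(name): name is "scene" or "top" or "wrist"; returns the picture (480x640x3 uint8, red, green, blue); there is no depth.
- viewer.get_calibration(name): a dict with "intrinsics" (3x3 intrinsics, pixels), "xyz" and "rotation" of the camera in the world. Camera axes: x right, y up, looking along -z (the intrinsics and any distortion apply to the point x, -y, -z); pixel columns grow to the right and rows downward; lengths in m; the calibration is good to about 2 mm. A picture is of the moment at which its call begins: read the wrist's pose just before it. get_calibration takes no time and is no camera call; for the wrist camera it gives the pose at the moment of the call.
- ticket.job_done(): hands the job in, once; it reports no verdict.
The state is a dict: "t": time; "joint_pos": joint angles; "joint_velocities": joint speeds; "tau": joint torques, N m; "tcp_pos": TCP position; "orientation": TCP orientation; "wrist_force": force on the tool from outside, world axes, zero at the start; "moment": the same for the moment, N m; "grip_width": opening from 0.0 (shut) to 1.0 (fully open).
Only numpy, scipy, OpenCV 4.12 (cv2) and the standard library are available. Lean on these libraries where they do the work, as an engineer would, in place of code of your own. Each camera call takes 0.05 s, during which the arm holds its last target.

## Task

The wooden stopper is jammed in the neck of the steel rinse canister: rock it from side to side while lifting until it comes free, leaving the canister standing on the bench (a straight pull only picks the canister up). Then hang the hollow stopper mouth-down on the bare leaning drain peg, pushed on until it rests on the peg's tip, and let go.

Things in the scene. Friction and masses are not known exactly. Their poses are not given: they have to be found in the camera images.
- canister: Heavy loose steel rinse canister, 2.5 kg: foot plate 150 x 190 x 14 mm (its x, y, z), round drum 116 mm wide, neck 68 mm wide with its rim 118 mm above the bench. Origin at the centre of the foot's underside; z up, y along the foot's long side. To free the stopper, rock it in this y direction (about x), 0.15 to 0.2 rad each way, one side rising at a time, about 5 mm more lift each swing.
- neck_rim (a point): Centre of the neck opening at rim height, axes as the canister's. Bore 52 mm. Two sprung rubber jaws in it, on the +y and -y sides, 6 to 12 mm below the rim, hold the stopper's plug by friction, each with roughly 16 to 24 N. Both together hold more than the canister weighs; one alone holds less. The stopper can lean 0.2 rad in the neck.
- stopper_handle (a point): Wooden stopper, 70 to 110 g: upright paddle handle 34 x 18 x 58 mm (its x, y, z), under it a collar 54 mm wide, 8 mm thick, lying on the neck rim at the start, under that the plug. Point: mid-thickness of the handle, 20 mm below its top, 38 mm above the collar's upper face. z up the stopper, y across the 18 mm thickness; at the start axes as the canister's.
- stopper_in (a point): Centre of the ceiling of the hollow in the stopper's plug, level with the collar's underside, 46 mm below stopper_handle, same axes. The plug is round, tapered, 34 mm long, 41 mm wide at the collar, 36 mm at its open lower end; hollow 25 to 29 mm wide, so it sags about 0.4 rad on the peg. Free of the jaws when raised about 28 mm, clear of the rim at 34 mm.
- peg_tip (a point): Tip of the bare steel drain peg: round, 16 mm thick, round tip, 65 mm long, on a fixed stand with a foot 120 x 100 mm. z points along the peg out of its tip, 0.52 rad from vertical, leaning more or less towards the robot; tip about 118 mm above the bench. A like stand beside it carries a white measuring cup and is not to be used; which is on the left varies.
Mind the look-alikes: they are no part of the job. There is more than one size of the part that bears stopper_handle; the job needs the largest.

How it is judged:
By the outcome, as a careful person would: the job done as asked, in the order asked, and still so for the second after the job is handed in, with the robot touching nothing.
It also fails if it takes over 45 s, if anything falls off the work surface, if the arm or the gripper's body presses on something with over 40 N, if the wrist force passes 120 N, or if a joint passes its speed limit or range.

## Working session

There is one attempt and no reset: what is moved stays moved. The work goes in short steps, Python scripts to look and compute and a tool call to move; the robot and the scene stay as the last step left them, time stands still between calls to the robot, and variables do not carry over. Pictures are saved under pics/ and viewed, and the job is handed in when it is done.

Besides the shell and the picture viewer there is one more tool, called by a JSON object that holds its "api" and its "payload", one argument or row to a line. drive_tool: Moves the arm, as the interface text tells. Its arguments: {"type":"object","properties":{"moves":{"type":"array","items":{"type":"object","properties":{"grip":{"type":"number"},"travel":{"type":"array","items":{"type":"number"}},"rot":{"type":"array","items":{"type":"number"}}}}}},"required":["moves"]}

```bash
ls; mkdir -p pics; python3 - <<'E'
from workcell import get_obs, viewer
import cv2, numpy as np
np.set_printoptions(precision=4,suppress=True)
for n in ["scene","top","wrist"]:
    c=viewer.get_calibration(n); print(n,c)
    cv2.imwrite(f"pics/{n}0.png",viewer.get_image(n)[:,:,::-1])
o=get_obs(); print(o)
E
```

```text
pics
scene {'intrinsics': array([[446.7128,   0.    , 321.2666],
       [  0.    , 446.7128, 236.2346],
       [  0.    ,   0.    ,   1.    ]]), 'xyz': array([-0.0422, -0.4279,  0.7481]), 'rotation': array([[ 0.7038,  0.4575, -0.5435],
       [-0.7103,  0.4602, -0.5326],
       [ 0.0065,  0.7609,  0.6489]])}
top {'intrinsics': array([[451.175 ,   0.    , 325.113 ],
       [  0.    , 451.175 , 242.4044],
       [  0.    ,   0.    ,   1.    ]]), 'xyz': array([0.3292, 0.0823, 0.9673]), 'rotation': array([[ 0.1435,  0.9673, -0.2091],
       [-0.9896,  0.1399, -0.0318],
       [-0.0015,  0.2115,  0.9774]])}
wrist {'intrinsics': array([[405.3457,   0.    , 319.746 ],
       [  0.    , 405.3457, 238.4268],
       [  0.    ,   0.    ,   1.    ]]), 'xyz': array([0.1004, 0.5711, 0.3846]), 'rotation': array([[ 0.2932, -0.9249, -0.2419],
       [ 0.956 ,  0.2831,  0.0766],
       [-0.0023, -0.2537,  0.9673]])}
{'t': 0.15, 'joint_pos': array([ 1.0629,  0.1589,  1.5979, -0.    ,  1.3862, -0.2101]), 'joint_velocities': array([ 0.0008, -0.0047, -0.0015, -0.0009,  0.002 , -0.0009]), 'tau': array([ -0.0003, -38.592 , -32.2432,   0.0701,   0.0351,  -0.    ]), 'tcp_pos': array([0.1685, 0.5493, 0.2139]), 'orientation': array([[ 0.956 , -0.0006,  0.2934],
       [-0.2934, -0.0013,  0.956 ],
       [-0.0002, -1.    , -0.0014]]), 'wrist_force': array([-0.0185, -0.1968, -0.384 ]), 'moment': array([ 0.0186, -0.0083,  0.0023]), 'grip_width': 0.9995313070166457}
```

View pics/scene0.png

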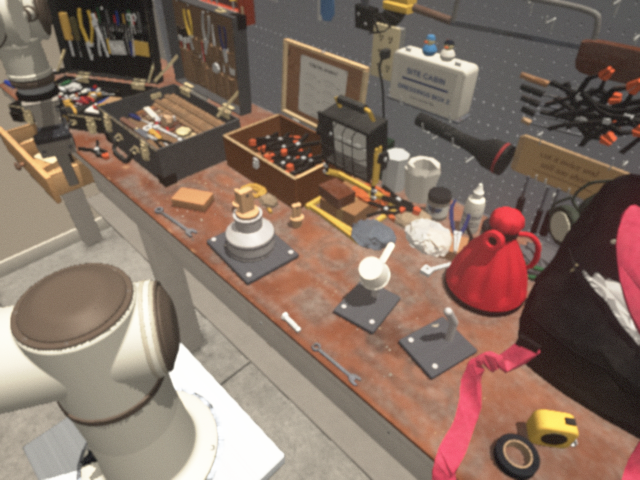

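View pics/top0.png

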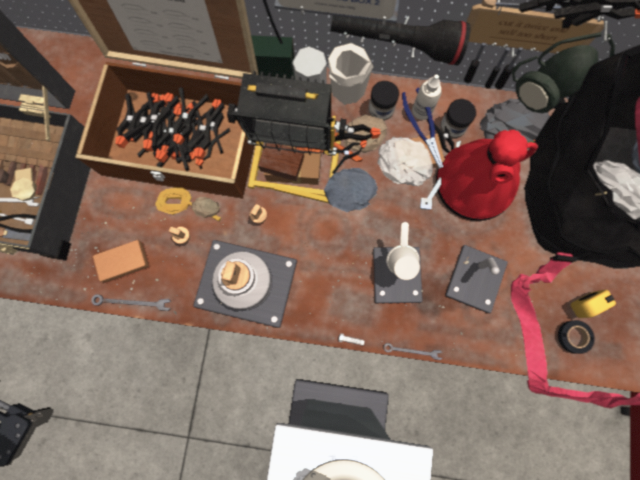

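View pics/wrist0.png

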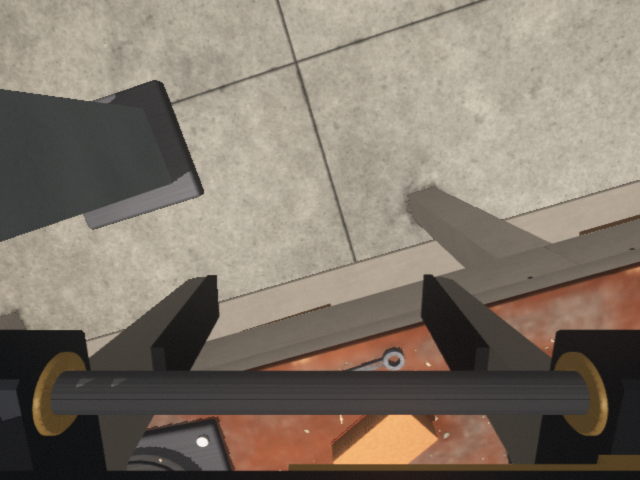

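The canister is at about (245,282) in the top view with the stopper in it, at about (235,272). Small decoy stoppers are at (258,213) and (180,235). The bare peg is the right-hand stand at about (480,270); the cup is to its left. I'll zoom in next.

```bash
python3 - <<'E'
import cv2, numpy as np
t=cv2.imread('pics/top0.png'); s=cv2.imread('pics/scene0.png')
a=cv2.resize(t[225:335,180:310],None,fx=4,fy=4,interpolation=2)[:440,:520]
b=cv2.resize(t[235:325,435:525],None,fx=4.5,fy=4.5,interpolation=2)
cv2.imwrite('pics/tc.png',a);cv2.imwrite('pics/tp.png',b)
cv2.imwrite('pics/sc.png',cv2.resize(s[175:285,200:305],None,fx=5,fy=5,interpolation=2))
cv2.imwrite('pics/sp.png',cv2.resize(s[295:385,390:485],None,fx=5,fy=5,interpolation=2))
E
```

```text
(no output)
```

View pics/tc.png

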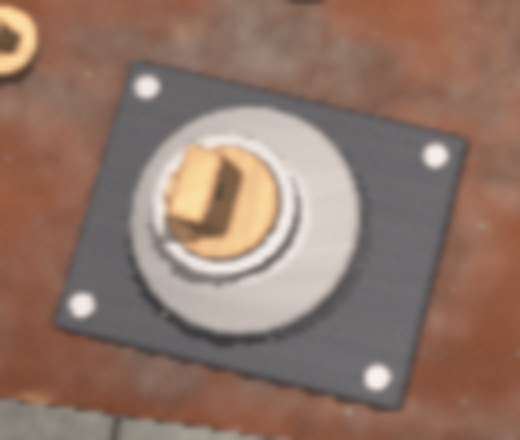

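View pics/tp.png

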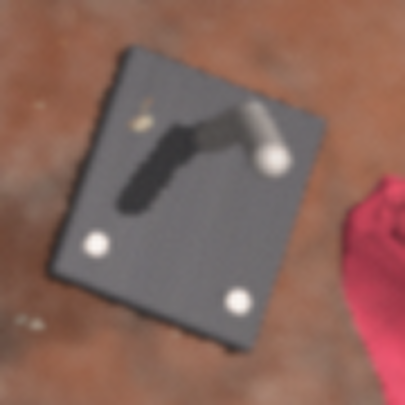

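View pics/sc.png

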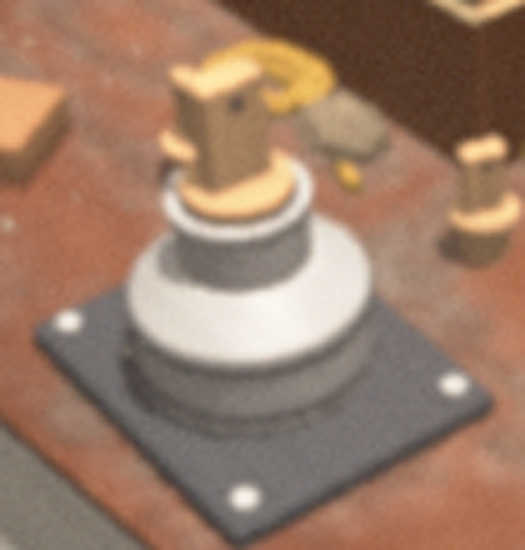

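View pics/sp.png

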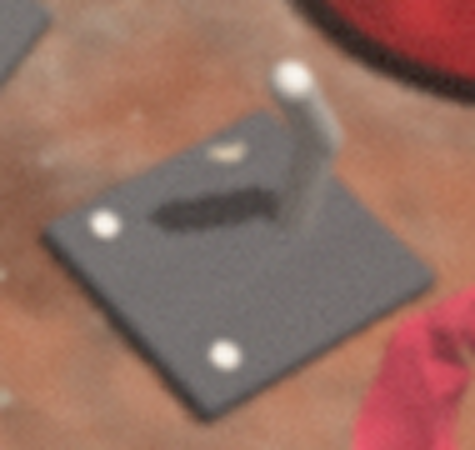

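```bash
cat > h.py <<'E'
import numpy as np, cv2
from workcell import get_obs, viewer
np.set_printoptions(precision=4,suppress=True)
def ray(n,p,c=None):
    c=c or viewer.get_calibration(n); K=c['intrinsics']
    d=np.linalg.inv(K)@[p[0],p[1],1.]; d=c['rotation']@(d*[1,-1,-1]); return c['xyz'],d/np.linalg.norm(d)
def plane(n,p,z,c=None):
    o,d=ray(n,p,c); return o+d*(z-o[2])/d[2]
def tri(p1,p2,n1='top',n2='scene'):
    a,u=ray(n1,p1);b,v=ray(n2,p2)
    s=np.linalg.lstsq(np.c_[u,-v],b-a,rcond=None)[0]
    P,Q=a+u*s[0],b+v*s[1]; return (P+Q)/2,np.linalg.norm(P-Q)
def proj(n,X,c=None):
    c=c or viewer.get_calibration(n); q=c['rotation'].T@(np.asarray(X)-c['xyz'])*[1,-1,-1]; q=c['intrinsics']@q; return q[:2]/q[2]
E
python3 - <<'E'
from h import *
T=lambda x,y:(180+(x-1.5)/4,225+(y-1.5)/4)
S=lambda x,y:(200+(x-2)/5,175+(y-2)/5)
co=np.array([plane('top',T(*p),.014) for p in [(135,62),(467,138),(403,408),(57,325)]]); print(co)
print('sides',np.linalg.norm(np.roll(co,-1,0)-co,axis=1))
sc=[plane('scene',S(*p),.014) for p in [(38,332),(240,542),(492,403)]]; print('scene corners',np.array(sc))
bt=np.array([plane('top',T(*p),.016) for p in [(147,87),(435,155),(377,377),(82,305)]]);print('bolts c',bt.mean(0))
c=co.mean(0); y=(co[0]-co[1])+(co[3]-co[2]); print('c',c,'yaw of y',np.arctan2(y[1],y[0]))
print('neck rim ell', plane('top',T(226,206),.118), plane('scene',S(240,200),.118))
print('handle top', plane('top',T(203,176),.184), tri(T(203,176),S(215,85)))
TP=lambda x,y:(435+(x-1.75)/4.5,235+(y-1.75)/4.5)
SP=lambda x,y:(390+(x-2)/5,295+(y-2)/5)
t,e=tri(TP(273,160),SP(292,79)); print('tip',t,e)
b,e=tri(TP(252,112),SP(330,138)); print('bend',b,e, np.linalg.norm(t-b), (t-b)/np.linalg.norm(t-b))
b,e=tri(TP(190,140),SP(295,222)); print('base',b,e)
pc=np.array([plane('top',TP(*p),.012) for p in [(130,48),(327,122),(247,350),(52,272)]]);print(pc,pc.mean(0),np.linalg.norm(np.roll(pc,-1,0)-pc,axis=1))
print('tipz0.11',plane('top',TP(273,160),.111),plane('scene',SP(292,79),.111))
E
```

```text
[[0.5036 0.3534 0.014 ]
 [0.4881 0.169  0.014 ]
 [0.3427 0.1796 0.014 ]
 [0.3589 0.3663 0.014 ]]
sides [0.1851 0.1458 0.1874 0.1453]
scene corners [[0.3578 0.3623 0.014 ]
 [0.3396 0.1773 0.014 ]
 [0.4828 0.1645 0.014 ]]
bolts c [0.4235 0.2696 0.016 ]
c [0.4233 0.2671 0.014 ] yaw of y 1.4855825727789918
neck rim ell [0.4221 0.2675 0.118 ] [0.4198 0.2627 0.118 ]
handle top [0.4264 0.2655 0.184 ] (array([0.4239, 0.2695, 0.1771]), np.float64(0.008276089719738717))
tip [ 0.5047 -0.2192  0.1141] 0.00010434203089868232
bend [ 0.5367 -0.2278  0.0594] 0.00043279872797635484 0.06403669110329953 [-0.5002  0.1348  0.8554]
base [ 0.5348 -0.222   0.0009] 0.007771988366631334
[[ 0.5702 -0.1837  0.012 ]
 [ 0.5476 -0.2795  0.012 ]
 [ 0.4345 -0.249   0.012 ]
 [ 0.4576 -0.156   0.012 ]] [ 0.5025 -0.2171  0.012 ] [0.0984 0.1172 0.0958 0.1159]
tipz0.11 [ 0.5053 -0.2202  0.111 ] [ 0.5074 -0.2182  0.111 ]
```

{"api": "drive_tool", "payload": {
  "moves": [
    {"grip": 0.8, "travel": [325, -40, -197], "rot": [0, -0.213, 0]},
    {"grip": 0.8, "travel": [325, -40, -197], "rot": [0, -0.213, 0]},
    {"grip": 0.8, "travel": [325, -40, -197], "rot": [0, -0.213, 0]},
    {"grip": 0.8, "travel": [325, -40, -197], "rot": [0, -0.213, 0]},
    {"grip": 0.8, "travel": [325, -40, -197], "rot": [0, -0.213, 0]},
    {"grip": 0.8, "travel": [325, -40, -197], "rot": [0, -0.213, 0]},
    {"grip": 0.8, "travel": [325, -40, -197], "rot": [0, -0.213, 0]},
    {"grip": 0.8, "travel": [325, -40, -197], "rot": [0, -0.213, 0]},
    {"grip": 0.8, "travel": [325, -40, -197], "rot": [0, -0.213, 0]},
    {"grip": 0.8, "travel": [325, -40, -197], "rot": [0, -0.213, 0]}
  ]
}}

```text
t: 1.4
tcp_pos: [0.4206, 0.2671, 0.2544]
orientation: [[0.997, -0.001, 0.082], [-0.082, 0.0, 0.997], [-0.001, -1.0, -0.0]]
wrist_force: [0.1, 0.9, -0.4]
grip_width: 0.797
```

```bash
python3 - <<'E'
from h import *
o=get_obs(); print(o['t'],o['tcp_pos'],o['orientation'],o['joint_pos'],o['wrist_force'])
c=viewer.get_calibration('wrist'); im=viewer.get_image('wrist')
np.savez('w1.npz',**c); cv2.imwrite('pics/w1.png',im[:,:,::-1])
print('pred handle top',proj('wrist',[.4215,.2655,.184],c),'rim',proj('wrist',[.4215,.2655,.118],c))
E
```

```text
1.4 [0.4206 0.2671 0.2544] [[ 0.9966 -0.0006  0.0824]
 [-0.0824  0.      0.9966]
 [-0.0006 -1.     -0.    ]] [ 0.3226 -0.0689  1.7535  0.0002  1.4575 -1.1657] [ 0.0564  0.8614 -0.3664]
pred handle top [316.3412 252.6589] rim [317.0988 228.3015]
```

View pics/w1.png

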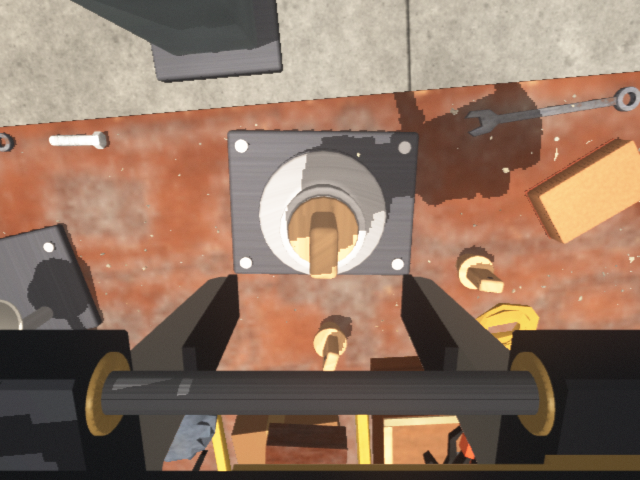

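```bash
python3 - <<'E'
import cv2
t=cv2.imread('pics/w1.png')
cv2.imwrite('pics/w1c.png',cv2.resize(t[125:285,220:425],None,fx=3.7,fy=3.7,interpolation=2))
E
```

```text
(no output)
```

View pics/w1c.png

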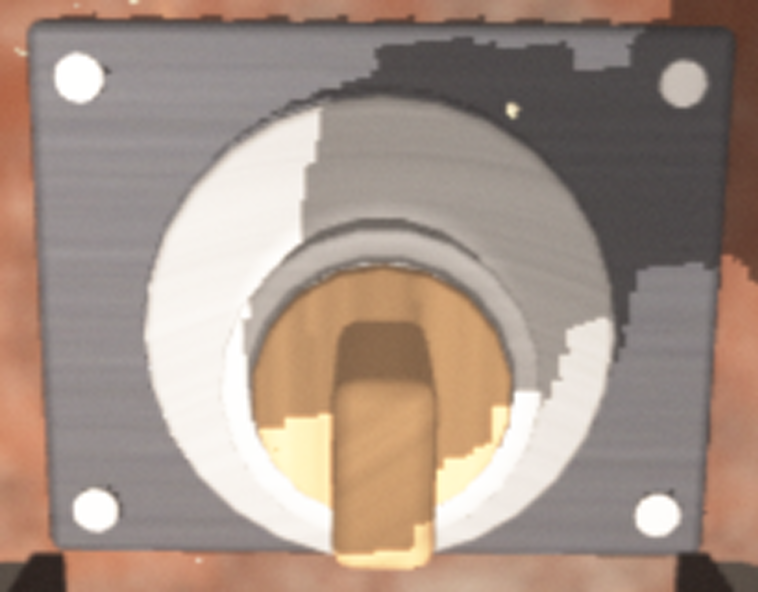

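```bash
python3 - <<'E'
from h import *
c=dict(np.load('w1.npz'))
W=lambda x,y:(220+(x-1.35)/3.7,125+(y-1.35)/3.7)
k=np.array([plane('wrist',W(*p),.184,c) for p in [(335,380),(433,380),(430,565),(335,565)]]);print(k,k.mean(0),np.linalg.norm(np.roll(k,-1,0)-k,axis=1))
k=np.array([plane('wrist',W(*p),.126,c) for p in [(250,390),(514,390),(382,268)]]);print(k)
k=np.array([plane('wrist',W(*p),.014,c) for p in [(78,77),(683,83),(657,515),(97,510)]]);print(k,k.mean(0));y=k[1]-k[0]+k[2]-k[3];print(np.arctan2(y[1],y[0]))
E
```

```text
[[0.4051 0.2631 0.184 ]
 [0.4064 0.2792 0.184 ]
 [0.4387 0.2764 0.184 ]
 [0.4374 0.2603 0.184 ]] [0.4219 0.2697 0.184 ] [0.0162 0.0324 0.0162 0.0324]
[[0.4191 0.243  0.126 ]
 [0.4236 0.297  0.126 ]
 [0.3962 0.272  0.126 ]]
[[0.3557 0.1944 0.014 ]
 [0.3706 0.3556 0.014 ]
 [0.4916 0.3446 0.014 ]
 [0.4769 0.1839 0.014 ]] [0.4237 0.2696 0.014 ]
1.4790985676391817
```

{"api": "drive_tool", "payload": {
  "moves": [
    {"grip": 0.7, "travel": [2, 60, 2.6], "rot": [0, 0, 0]},
    {"grip": 0.6, "travel": [2, 100, 2.6], "rot": [0, 0, 0]},
    {"grip": 0.5, "travel": [2, 109, 2.6], "rot": [0, 0, 0]},
    {"grip": 0.0, "travel": [2, 109, 2.6], "rot": [0, 0, 0]},
    {"grip": 0.0, "travel": [2, 109, 2.6], "rot": [0, 0, 0]},
    {"grip": 0.0, "travel": [2, 109, 2.6], "rot": [0, 0, 0]},
    {"grip": 0.0, "travel": [2, 109, 2.6], "rot": [0, 0, 0]},
    {"grip": 0.0, "travel": [2, 109, 2.6], "rot": [0, 0, 0]}
  ]
}}

```text
t: 2.45
tcp_pos: [0.425, 0.2689, 0.1473]
orientation: [[0.996, 0.003, 0.085], [-0.085, 0.001, 0.996], [0.003, -1.0, 0.002]]
wrist_force: [-1.2, 1.2, 5.7]
grip_width: 0.193
```

{"api": "drive_tool", "payload": {
  "moves": [
    {"grip": 0, "travel": [0, -1.2, -2], "rot": [0.05, 0, 0]},
    {"grip": 0, "travel": [0, -2.3, -4], "rot": [0.1, 0, 0]},
    {"grip": 0, "travel": [0, -2.3, -4], "rot": [0.1, 0, 0]},
    {"grip": 0, "travel": [0, -3.9, -1], "rot": [0.02, 0, 0]},
    {"grip": 0, "travel": [0, -5.2, 3], "rot": [-0.07, 0, 0]},
    {"grip": 0, "travel": [0, -6.4, 7.2], "rot": [-0.16, 0, 0]},
    {"grip": 0, "travel": [0, -6.4, 7.2], "rot": [-0.16, 0, 0]}
  ]
}}

```text
t: 3.32
tcp_pos: [0.4254, 0.2762, 0.1535]
orientation: [[0.997, -0.011, 0.082], [-0.082, -0.163, 0.983], [0.003, -0.987, -0.163]]
wrist_force: [-0.5, -1.1, 8.4]
grip_width: 0.191
```

```bash
python3 - <<'E'
from h import *
o=get_obs(); print(o['t'],o['tcp_pos'],o['wrist_force'],o['moment'])
cv2.imwrite('pics/s2.png',cv2.resize(viewer.get_image('scene')[120:300,150:350,::-1],None,fx=3,fy=3,interpolation=2))
E
```

```text
3.325 [0.4254 0.2762 0.1535] [-0.4829 -1.0979  8.4055] [-0.4673  0.103  -0.057 ]
```

View pics/s2.png

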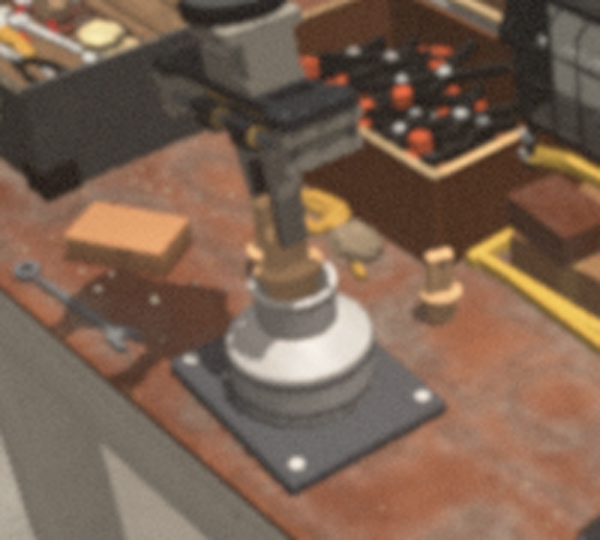

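The stopper is leaning in the neck and partly raised, and the canister foot is flat on the bench. I'll continue rocking.

```bash
cat > rock.py <<'E'
import numpy as np
def seq(s0,f0,pts,L=38):
    P=lambda s,f:np.array([-np.sin(f)*(L+s),np.cos(f)*(L+s)])
    for s,f in pts:
        d=P(s,f)-P(s0,f0); tz=d@[np.cos(f0),np.sin(f0)]; ty=d@[np.sin(f0),-np.cos(f0)]
        print((s,f),'y %.1f z %.1f rot %.2f'%(ty,tz,f-f0))
E
python3 -c "
from rock import *
seq(7,-.16,[(9,-.05),(11,.06),(12.5,.17),(12.5,.17),(14.5,.06),(16.5,-.05),(18.5,-.17),(18.5,-.17)])"
```

```text
(9, -0.05) y -1.7 z -5.2 rot 0.11
(11, 0.06) y -2.8 z -10.7 rot 0.22
(12.5, 0.17) y -2.8 z -16.4 rot 0.33
(12.5, 0.17) y -2.8 z -16.4 rot 0.33
(14.5, 0.06) y -6.2 z -11.5 rot 0.22
(16.5, -0.05) y -9.2 z -6.0 rot 0.11
(18.5, -0.17) y -11.5 z 0.6 rot -0.01
(18.5, -0.17) y -11.5 z 0.6 rot -0.01
```

{"api": "drive_tool", "payload": {
  "moves": [
    {"grip": 0, "travel": [0, -1.7, -5.2], "rot": [0.11, 0, 0]},
    {"grip": 0, "travel": [0, -2.8, -10.7], "rot": [0.22, 0, 0]},
    {"grip": 0, "travel": [0, -2.8, -16.4], "rot": [0.33, 0, 0]},
    {"grip": 0, "travel": [0, -2.8, -16.4], "rot": [0.33, 0, 0]},
    {"grip": 0, "travel": [0, -6.2, -11.5], "rot": [0.22, 0, 0]},
    {"grip": 0, "travel": [0, -9.2, -6], "rot": [0.11, 0, 0]},
    {"grip": 0, "travel": [0, -11.5, 0.6], "rot": [-0.01, 0, 0]},
    {"grip": 0, "travel": [0, -11.5, 0.6], "rot": [-0.01, 0, 0]}
  ]
}}

```text
t: 4.38
tcp_pos: [0.4255, 0.2785, 0.1639]
orientation: [[0.997, -0.012, 0.08], [-0.081, -0.173, 0.981], [0.002, -0.985, -0.174]]
wrist_force: [0.3, -0.7, 5.1]
grip_width: 0.197
```

```bash
python3 - <<'E'
from h import *
from rock import seq
o=get_obs(); print(o['t'],o['tcp_pos'],o['wrist_force'],o['moment'])
cv2.imwrite('pics/s3.png',cv2.resize(viewer.get_image('scene')[120:300,150:350,::-1],None,fx=3,fy=3,interpolation=2))
seq(18.5,-.17,[(20.5,-.05),(22.5,.06),(24.5,.17),(24.5,.17),(26.5,.06),(28.5,-.05),(30.5,-.17),(30.5,-.17),(33,0),(34,0)])
E
```

```text
4.375 [0.4255 0.2785 0.1639] [ 0.2805 -0.6583  5.0828] [-0.5741 -0.3338  0.0015]
(20.5, -0.05) y -1.6 z -7.0 rot 0.12
(22.5, 0.06) y -2.4 z -13.8 rot 0.23
(24.5, 0.17) y -2.4 z -20.8 rot 0.34
(24.5, 0.17) y -2.4 z -20.8 rot 0.34
(26.5, 0.06) y -6.3 z -14.7 rot 0.23
(28.5, -0.05) y -9.5 z -8.0 rot 0.12
(30.5, -0.17) y -12.0 z 0.0 rot 0.00
(30.5, -0.17) y -12.0 z 0.0 rot 0.00
(33, 0) y -13.5 z -12.0 rot 0.17
(34, 0) y -14.5 z -12.2 rot 0.17
```

View pics/s3.png

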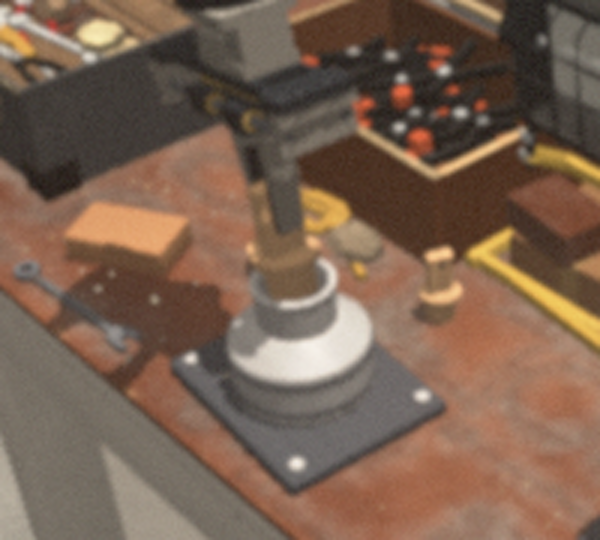

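The canister still stands flat and the plug is showing about 16 mm above the rim. I'll continue.

{"api": "drive_tool", "payload": {
  "moves": [
    {"grip": 0, "travel": [0, -1.6, -7], "rot": [0.12, 0, 0]},
    {"grip": 0, "travel": [0, -2.4, -13.8], "rot": [0.23, 0, 0]},
    {"grip": 0, "travel": [0, -2.4, -20.8], "rot": [0.34, 0, 0]},
    {"grip": 0, "travel": [0, -2.4, -20.8], "rot": [0.34, 0, 0]},
    {"grip": 0, "travel": [0, -6.3, -14.7], "rot": [0.23, 0, 0]},
    {"grip": 0, "travel": [0, -9.5, -8], "rot": [0.12, 0, 0]},
    {"grip": 0, "travel": [0, -12, 0], "rot": [0, 0, 0]},
    {"grip": 0, "travel": [0, -12, 0], "rot": [0, 0, 0]}
  ]
}}

```text
t: 5.42
tcp_pos: [0.4243, 0.2795, 0.1745]
orientation: [[0.997, -0.015, 0.08], [-0.081, -0.175, 0.981], [-0.001, -0.985, -0.175]]
wrist_force: [0.2, -5.6, 2.3]
grip_width: 0.191
```

```bash
python3 - <<'E'
from h import *
from rock import seq
o=get_obs(); print(o['t'],o['tcp_pos'],o['wrist_force'],o['moment'])
cv2.imwrite('pics/s4.png',cv2.resize(viewer.get_image('scene')[120:300,150:350,::-1],None,fx=3,fy=3,interpolation=2))
seq(30.5,-.17,[(33,-.05),(35,.06),(37,.15),(37,.15),(45,0),(60,0),(100,0)])
E
```

```text
5.425 [0.4243 0.2795 0.1745] [ 0.1953 -5.5718  2.3301] [-1.1849  0.0661  0.0362]
(33, -0.05) y -2.0 z -8.5 rot 0.12
(35, 0.06) y -2.6 z -16.6 rot 0.23
(37, 0.15) y -2.7 z -23.6 rot 0.32
(37, 0.15) y -2.7 z -23.6 rot 0.32
(45, 0) y -13.3 z -14.0 rot 0.17
(60, 0) y -28.1 z -16.6 rot 0.17
(100, 0) y -67.5 z -23.3 rot 0.17
```

View pics/s4.png

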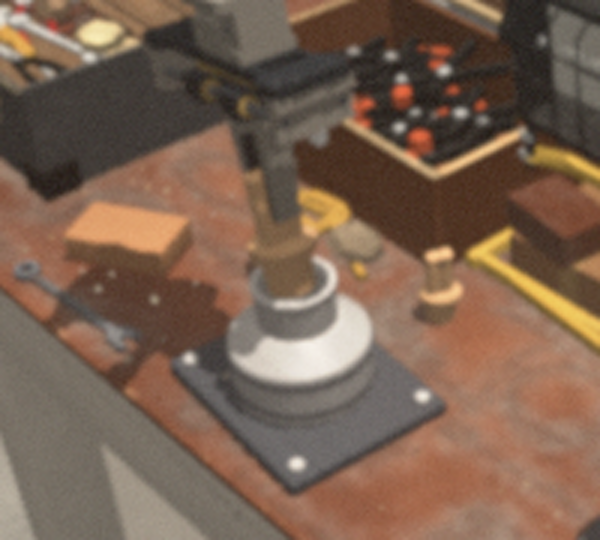

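{"api": "drive_tool", "payload": {
  "moves": [
    {"grip": 0, "travel": [0, -2, -8.5], "rot": [0.12, 0, 0]},
    {"grip": 0, "travel": [0, -2.6, -16.6], "rot": [0.23, 0, 0]},
    {"grip": 0, "travel": [0, -2.7, -23.6], "rot": [0.32, 0, 0]},
    {"grip": 0, "travel": [0, -2.7, -23.6], "rot": [0.32, 0, 0]},
    {"grip": 0, "travel": [0, -8, -14], "rot": [0.17, 0, 0]},
    {"grip": 0, "travel": [0, -13.3, -14], "rot": [0.17, 0, 0]},
    {"grip": 0, "travel": [0, -28, -16.6], "rot": [0.17, 0, 0]},
    {"grip": 0, "travel": [0, -67.5, -23.3], "rot": [0.17, 0, 0]},
    {"grip": 0, "travel": [0, -97, -28.3], "rot": [0.17, 0, 0]},
    {"grip": 0, "travel": [0, -97, -28.3], "rot": [0.17, 0, 0]}
  ]
}}

```text
t: 6.72
tcp_pos: [0.4255, 0.2686, 0.2788]
orientation: [[0.996, 0.006, 0.086], [-0.086, 0.003, 0.996], [0.006, -1.0, 0.003]]
wrist_force: [-0.3, 0.2, -1.1]
grip_width: 0.191
```

```bash
python3 - <<'E'
from h import *
o=get_obs(); print(o['t'],o['tcp_pos'],o['orientation'],o['wrist_force'],o['moment'],o['joint_pos'])
cv2.imwrite('pics/s5.png',viewer.get_image('scene')[:,:,::-1])
c=viewer.get_calibration('wrist');np.savez('w5.npz',**c)
cv2.imwrite('pics/w5.png',viewer.get_image('wrist')[:,:,::-1])
E
```

```text
6.725 [0.4255 0.2686 0.2788] [[ 0.9963  0.0061  0.0855]
 [-0.0855  0.0026  0.9963]
 [ 0.0059 -1.      0.0031]] [-0.2557  0.1828 -1.1124] [-0.0206  0.0485 -0.0115] [ 0.322  -0.0736  1.7103  0.0006  1.4982 -1.1632]
```

View pics/s5.png

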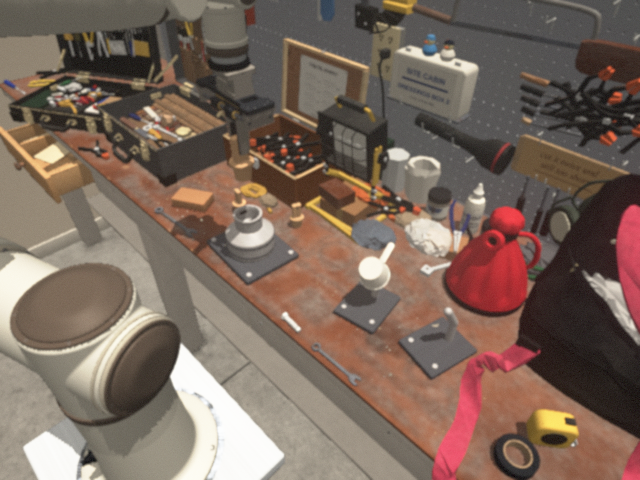

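View pics/w5.png

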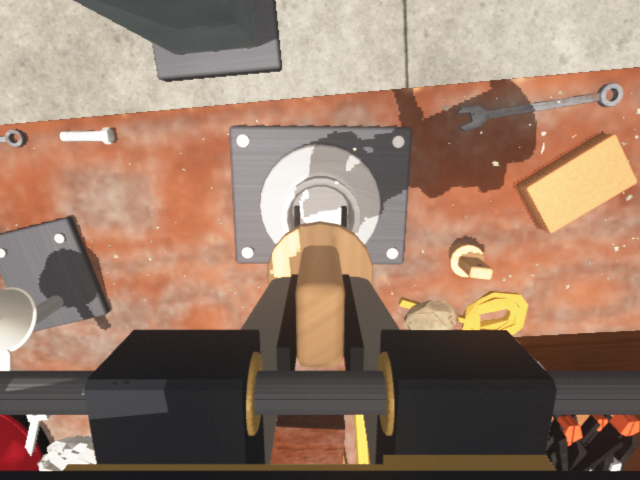

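```bash
python3 - <<'E'
import cv2
from h import *
t=cv2.imread('pics/w5.png')
cv2.imwrite('pics/w5c.png',cv2.resize(t[210:380,240:400],None,fx=3.5,fy=3.5,interpolation=2))
s=cv2.imread('pics/s5.png');cv2.imwrite('pics/s5c.png',cv2.resize(s[90:230,190:300],None,fx=4,fy=4,interpolation=2))
c=dict(np.load('w5.npz'));o=get_obs();R=o['orientation'];p=o['tcp_pos']
# camera in tool
print('cam pos in tool',R.T@(c['xyz']-p)); print(R.T@c['rotation'])
def pr(a): return proj('wrist',p+R@np.array(a)/1000,c)
for ax in (21.3,19,17):
  # handle top at tool y = -(58-ax), collar top y=+ax
  print(ax,[ (pr([xx-2.5,-(58-ax),zz])-[240,210])*3.5 for xx in(-17,17) for zz in (-9,9)],(pr([-2.5-27,ax,0])-[240,210])*3.5,(pr([-2.5,ax,27])-[240,210])*3.5,(pr([-2.5,ax,-27])-[240,210])*3.5)
E
```

```text
cam pos in tool [-0.0711 -0.1722  0.0008]
[[-0.0001 -0.9665 -0.2565]
 [-0.0005  0.2565 -0.9665]
 [ 1.     -0.     -0.0005]]
21.3 [array([181.6684, 248.2326]), array([358.7906, 248.226 ]), array([187.1816, 544.6821]), array([354.2008, 544.6585])] [272.4461  31.8312] [459.856  215.0758] [ 85.4093 215.0853]
19 [array([180.1533, 256.4584]), array([360.0494, 256.4512]), array([185.8356, 556.8057]), array([355.319, 556.781])] [272.3782  35.344 ] [461.849  220.4809] [ 83.2891 220.4913]
17 [array([178.7968, 263.8236]), array([361.1764, 263.8158]), array([184.6325, 567.6425]), array([356.3186, 567.6168])] [272.318   38.4642] [463.6181 225.2785] [ 81.4072 225.2896]
```

View pics/w5c.png

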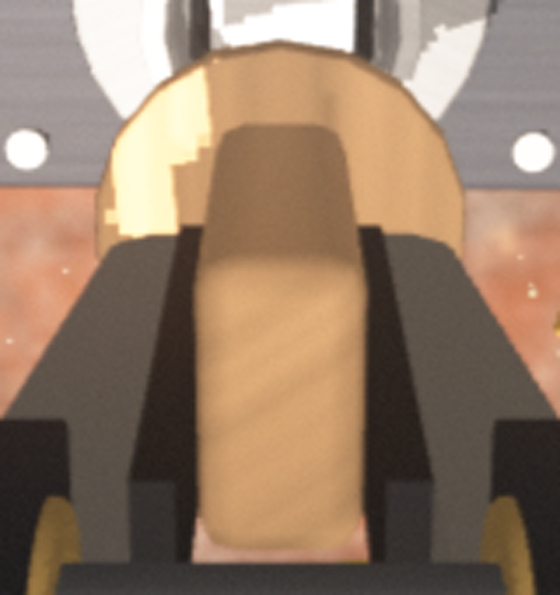

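View pics/s5c.png

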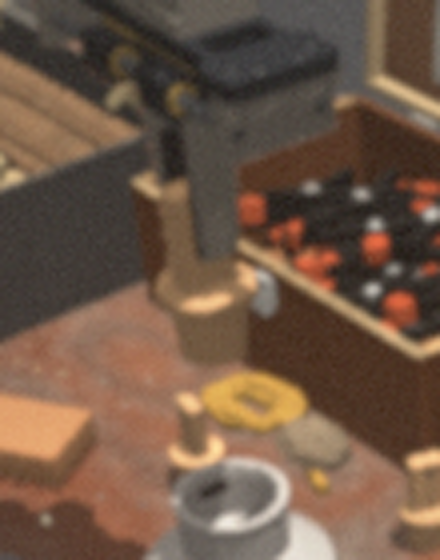

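The stopper is out and held straight with the canister upright. The collar sits about 21 mm ahead of the TCP. Next I'll work out the transfer to the peg.

```bash
cat >> h.py <<'E'
from scipy.spatial.transform import Rotation as Ro
d=np.array([-np.sin(.52)*np.cos(.245),np.sin(.52)*np.sin(.245),np.cos(.52)])
tz=np.array([np.sin(.245),np.cos(.245),0]); ty=-d; tx=np.cross(ty,tz)
RT=np.c_[tx,ty,tz]
def goal(tip,back,off=(-1.5,29,0)): # TCP pos with ceiling 'back' mm off the tip
    return np.asarray(tip)+d*back/1e3-RT@np.array(off)/1e3
def cmd(P,R=RT):
    o=get_obs();r=o['orientation'];print('travel',r.T@(P-o['tcp_pos'])*1e3,'rot',Ro.from_matrix(r.T@R).as_rotvec(),'dist',np.linalg.norm(P-o['tcp_pos']))
E
python3 - <<'E'
from h import *
print('d',d,RT)
print('cup',tri((404,262),(375,272)), 'cup handle',tri((404,228),(391,247)))
tip=np.array([.506,-.219,.111])+.008*d; print(tip)
G=goal(tip,80); print(G); cmd(G); cmd(G+[0,0,.03])
E
```

```text
d [-0.482   0.1205  0.8678] [[ 0.8419  0.482   0.2426]
 [-0.2105 -0.1205  0.9701]
 [ 0.4969 -0.8678  0.    ]]
cup (array([ 0.5006, -0.0492,  0.0953]), np.float64(0.003885733225731526)) cup handle (array([ 0.5628, -0.0388,  0.1184]), np.float64(0.004381004646084777))
[ 0.5021 -0.218   0.1179]
[ 0.4509 -0.2052  0.2133]
travel [  67.5832   61.4759 -469.2353] rot [-0.0416  0.1559 -0.5194] dist 0.4780466099653694
travel [  67.5669   31.4759 -469.2306] rot [-0.0416  0.1559 -0.5194] dist 0.47511409932663723
```

{"api": "drive_tool", "payload": {
  "moves": [
    {"grip": 0, "travel": [10, -15, -50], "rot": [0, 0.02, -0.06]},
    {"grip": 0, "travel": [18, -20, -105], "rot": [-0.01, 0.04, -0.12]},
    {"grip": 0, "travel": [26, -20, -160], "rot": [-0.015, 0.06, -0.18]},
    {"grip": 0, "travel": [34, -20, -215], "rot": [-0.02, 0.08, -0.25]},
    {"grip": 0, "travel": [42, -20, -270], "rot": [-0.025, 0.1, -0.32]},
    {"grip": 0, "travel": [50, -10, -325], "rot": [-0.03, 0.12, -0.4]},
    {"grip": 0, "travel": [58, 0, -380], "rot": [-0.04, 0.14, -0.47]},
    {"grip": 0, "travel": [64, 20, -430], "rot": [-0.04, 0.155, -0.52]},
    {"grip": 0, "travel": [67.5, 45, -465], "rot": [-0.04, 0.156, -0.52]},
    {"grip": 0, "travel": [67.5, 61, -469], "rot": [-0.042, 0.156, -0.52]},
    {"grip": 0, "travel": [67.5, 61, -469], "rot": [-0.042, 0.156, -0.52]},
    {"grip": 0, "travel": [67.5, 61, -469], "rot": [-0.042, 0.156, -0.52]}
  ]
}}

```text
t: 8.32
tcp_pos: [0.4518, -0.2034, 0.2149]
orientation: [[0.842, 0.484, 0.24], [-0.208, -0.12, 0.971], [0.498, -0.867, -0.0]]
wrist_force: [-0.3, -0.9, -0.5]
grip_width: 0.194
```

```bash
python3 - <<'E'
from h import *
o=get_obs(); print(o['t'],o['tcp_pos'],o['orientation'],o['wrist_force'],o['joint_pos'],o['grip_width'])
for n in ['wrist','scene','top']:
  c=viewer.get_calibration(n);np.savez(n+'6.npz',**c)
  cv2.imwrite(f'pics/{n}6.png',viewer.get_image(n)[:,:,::-1])
tip=np.array([.5021,-.218,.1179])
for n in ['wrist','scene','top']: print(n,proj(n,tip-.008*d),proj(n,tip-.06*d), 'ceil',proj(n,o['tcp_pos']+o['orientation']@[-.0015,.029,0]),'mouth',proj(n,o['tcp_pos']+o['orientation']@[-.0015,.063,0]))
E
```

```text
8.325 [ 0.4518 -0.2034  0.2149] [[ 0.8416  0.4836  0.2405]
 [-0.2083 -0.1202  0.9707]
 [ 0.4983 -0.867  -0.0005]] [-0.3055 -0.8833 -0.4915] [-0.8695 -0.499   2.2551  0.359   0.9804 -2.3375] 0.19397368195983364
wrist [316.8641 226.9114] [317.3255 213.005 ] ceil [319.2955 268.6192] mouth [319.435 250.158]
scene [447.9249 311.0883] [453.4087 320.9965] ceil [436.9717 290.417 ] mouth [441.3024 298.2144]
top [494.6251 269.7324] [490.3784 261.4348] ceil [502.4238 285.3107] mouth [498.9931 278.5583]
```

View pics/wrist6.png

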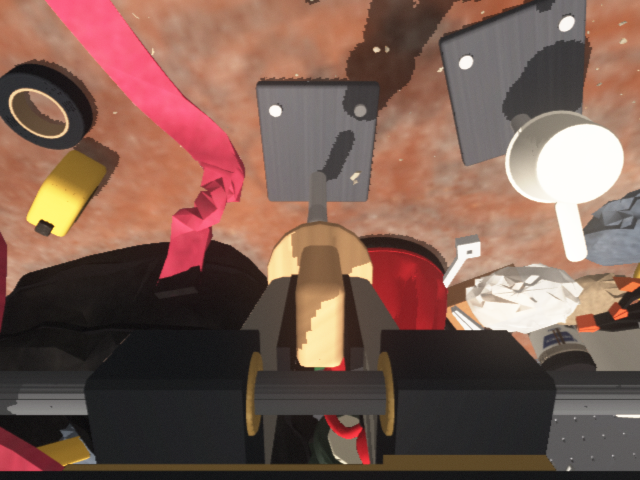

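View pics/scene6.png

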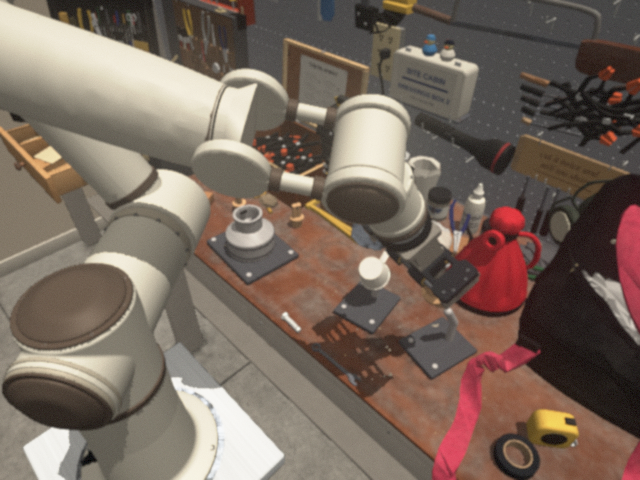

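View pics/top6.png

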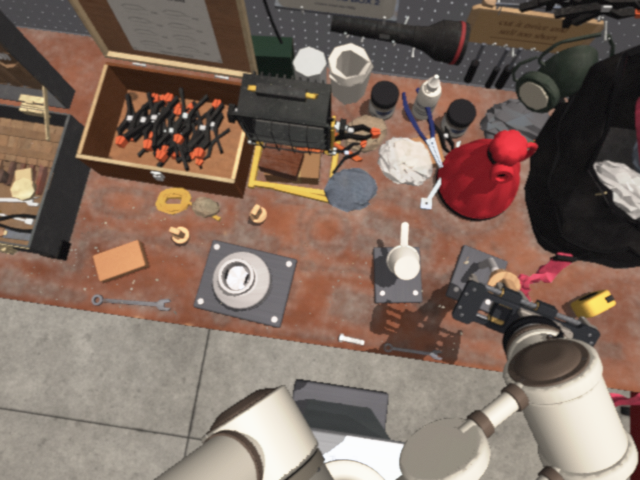

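```bash
python3 - <<'E'
import cv2
s=cv2.imread('pics/scene6.png');t=cv2.imread('pics/top6.png');w=cv2.imread('pics/wrist6.png')
cv2.imwrite('pics/c1.png',cv2.resize(s[270:350,400:480],None,fx=7,fy=7,interpolation=2))
cv2.imwrite('pics/c2.png',cv2.resize(t[235:325,450:540],None,fx=6,fy=6,interpolation=2))
cv2.imwrite('pics/c3.png',cv2.resize(w[160:300,250:390],None,fx=4,fy=4,interpolation=2))
E
```

View pics/c1.png

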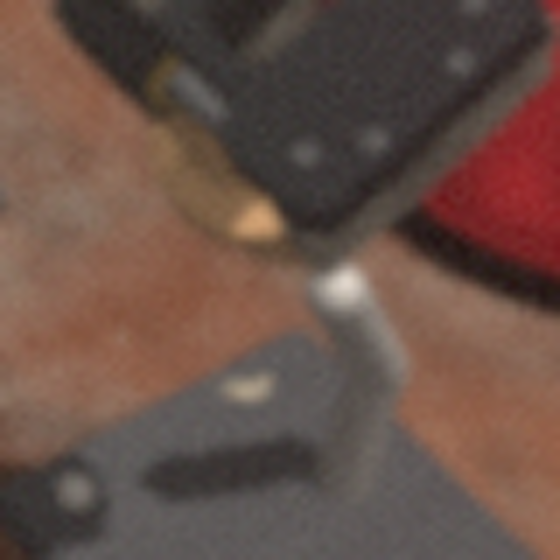

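View pics/c2.png

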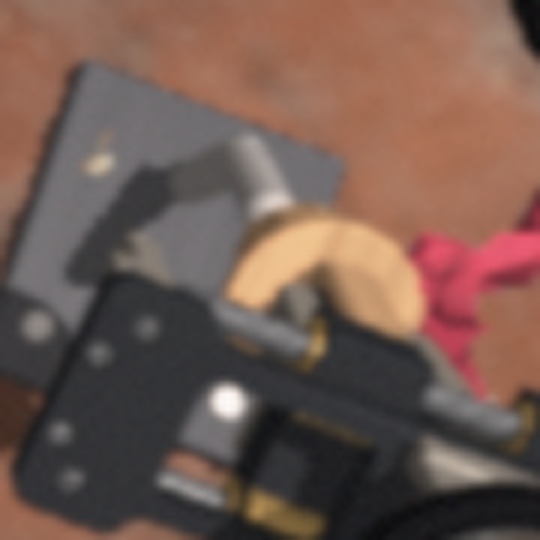

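View pics/c3.png

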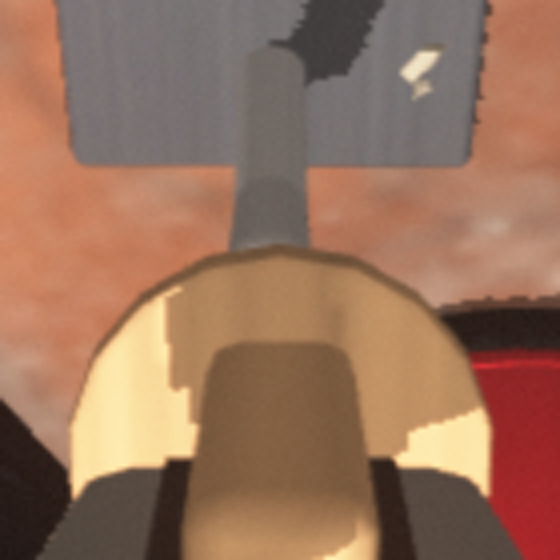

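```bash
python3 - <<'E'
from h import *
o=get_obs(); tip=np.array([.5021,-.218,.1179])
cmd(goal(tip,0))
E
```

```text
travel [-2.1972 81.6518 -1.5112] rot [0.0002 0.0026 0.0028] dist 0.08169537470490373
```

{"api": "drive_tool", "payload": {
  "moves": [
    {"grip": 0, "travel": [-2, 20, -1], "rot": [0, 0, 0]},
    {"grip": 0, "travel": [-2, 40, -1], "rot": [0, 0, 0]},
    {"grip": 0, "travel": [-2, 48, -1], "rot": [0, 0, 0]},
    {"grip": 0, "travel": [-2, 55, -1], "rot": [0, 0, 0]},
    {"grip": 0, "travel": [-2, 60, -1], "rot": [0, 0, 0]},
    {"grip": 0, "travel": [-2, 60, -1], "rot": [0, 0, 0]}
  ]
}}

```text
t: 9.22
tcp_pos: [0.4785, -0.2122, 0.1615]
orientation: [[0.842, 0.483, 0.242], [-0.21, -0.121, 0.97], [0.498, -0.867, -0.0]]
wrist_force: [0.3, 1.2, -1.0]
grip_width: 0.194
```

```bash
python3 - <<'E'
from h import *
o=get_obs(); print(o['t'],o['tcp_pos'],o['wrist_force'],o['orientation'].T@o['wrist_force'],o['moment'])
s=viewer.get_image('scene')[:,:,::-1];w=viewer.get_image('wrist')[:,:,::-1];t=viewer.get_image('top')[:,:,::-1]
cv2.imwrite('pics/d.png',np.hstack([cv2.resize(a,(400,400),interpolation=2) for a in (s[270:350,400:480],w[160:300,250:390])]))
cv2.imwrite('pics/dt.png',cv2.resize(t[225:315,440:530],None,fx=5,fy=5,interpolation=2))
cmd(goal(np.array([.5021,-.218,.1179]),0))
E
```

```text
9.225 [ 0.4785 -0.2122  0.1615] [ 0.3097  1.2385 -0.9859] [-0.49    0.8551  1.2769] [0.1334 0.3052 0.0185]
travel [ 0.6001 21.2172  0.3474] rot [0.0005 0.0008 0.0018] dist 0.02122853567709782
```

View pics/d.png

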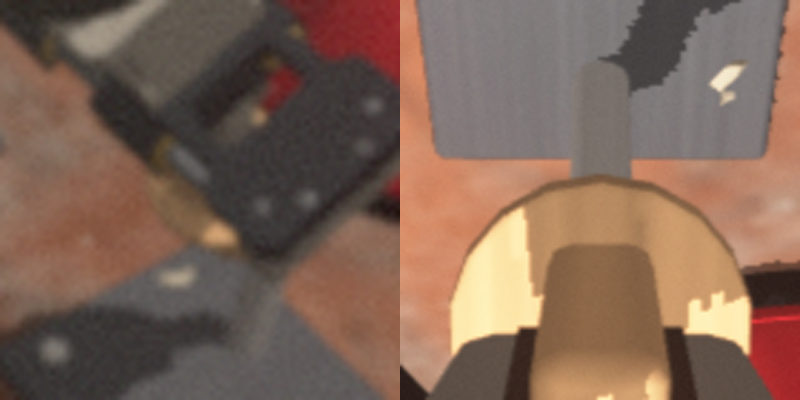

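View pics/dt.png

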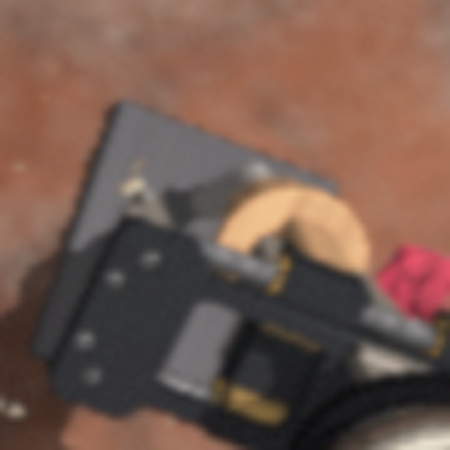

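Peg and stopper are in line in the wrist view (columns 602 and 601 in the crop), and there's no contact force. I'll push on.

{"api": "drive_tool", "payload": {
  "moves": [
    {"grip": 0, "travel": [0.5, 6, 0], "rot": [0, 0, 0]},
    {"grip": 0, "travel": [0.5, 12, 0], "rot": [0, 0, 0]},
    {"grip": 0, "travel": [0.5, 16, 0], "rot": [0, 0, 0]},
    {"grip": 0, "travel": [0.5, 18, 0], "rot": [0, 0, 0]},
    {"grip": 0, "travel": [0.5, 18, 0], "rot": [0, 0, 0]}
  ]
}}

```text
t: 10.0
tcp_pos: [0.4875, -0.2144, 0.1458]
orientation: [[0.842, 0.483, 0.242], [-0.21, -0.121, 0.97], [0.498, -0.867, -0.0]]
wrist_force: [0.5, -0.1, -1.3]
grip_width: 0.195
```

{"api": "drive_tool", "payload": {
  "moves": [
    {"grip": 0, "travel": [0, 1, 0], "rot": [0, 0, 0]},
    {"grip": 0, "travel": [0, 2, 0], "rot": [0, 0, 0]},
    {"grip": 0, "travel": [0, 2, 0], "rot": [0, 0, 0]}
  ]
}}

```text
t: 10.38
tcp_pos: [0.4886, -0.2149, 0.1449]
orientation: [[0.842, 0.483, 0.242], [-0.209, -0.121, 0.97], [0.498, -0.867, -0.001]]
wrist_force: [-5.2, 1.6, 3.5]
grip_width: 0.195
```

{"api": "drive_tool", "payload": {
  "moves": [
    {"grip": 0, "travel": [0, 1, 0], "rot": [0, 0, 0]},
    {"grip": 0, "travel": [0, 2, 0], "rot": [0, 0, 0]},
    {"grip": 0, "travel": [0, 2, 0], "rot": [0, 0, 0]}
  ]
}}

```text
t: 10.75
tcp_pos: [0.4898, -0.2153, 0.1447]
orientation: [[0.842, 0.484, 0.24], [-0.208, -0.121, 0.971], [0.498, -0.867, -0.001]]
wrist_force: [-17.6, 7.2, 18.6]
grip_width: 0.197
```

{"api": "drive_tool", "payload": {
  "moves": [
    {"grip": 0, "travel": [0, -2, 0], "rot": [0, 0, 0]},
    {"grip": 0, "travel": [0, -2, 0], "rot": [0, 0, 0]},
    {"grip": 0.35, "travel": [0, -2, 0], "rot": [0, 0, 0]},
    {"grip": 0.5, "travel": [0, -2, 0], "rot": [0, 0, 0]},
    {"grip": 0.5, "travel": [0, -2, 0], "rot": [0, 0, 0]},
    {"grip": 0.5, "travel": [0, -2, 0], "rot": [0, 0, 0]}
  ]
}}

```text
t: 11.5
tcp_pos: [0.4885, -0.2147, 0.1442]
orientation: [[0.842, 0.483, 0.242], [-0.21, -0.121, 0.97], [0.498, -0.867, -0.0]]
wrist_force: [0.9, 0.0, -0.3]
grip_width: 0.502
```

```bash
python3 - <<'E'
from h import *
o=get_obs(); print(o['t'],o['tcp_pos'],o['wrist_force'],o['grip_width'])
s=viewer.get_image('scene')[:,:,::-1];w=viewer.get_image('wrist')[:,:,::-1]
cv2.imwrite('pics/e.png',np.hstack([cv2.resize(s[260:360,390:490],(300,300),interpolation=2),cv2.resize(w[100:400,170:470],(450,300),interpolation=2)]))
cv2.imwrite('pics/ew.png',w)
E
```

```text
11.5 [ 0.4885 -0.2147  0.1442] [ 0.879   0.0104 -0.3198] 0.5022060552283235
```

View pics/ew.png

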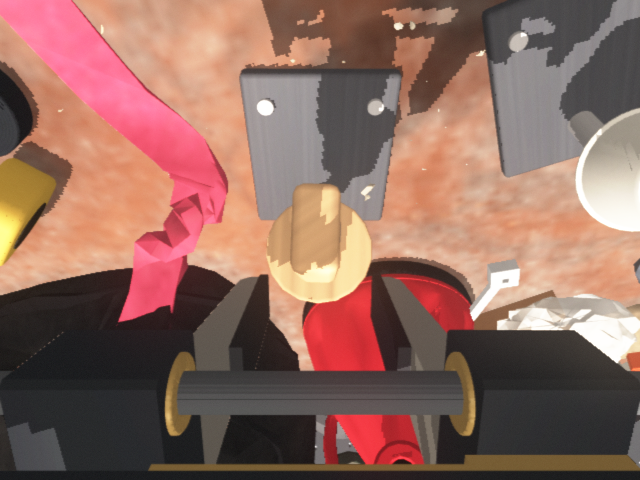

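The stopper is sagging on the peg towards the robot, with the handle clear of the fingers. I'll retreat along the finger axis.

{"api": "drive_tool", "payload": {
  "moves": [
    {"grip": 0.7, "travel": [0, -10, 0], "rot": [0, 0, 0]},
    {"grip": 0.7, "travel": [0, -30, 0], "rot": [0, 0, 0]},
    {"grip": 0.7, "travel": [0, -60, 0], "rot": [0, 0, 0]},
    {"grip": 0.7, "travel": [0, -100, 0], "rot": [0, 0, 0]},
    {"grip": 0.7, "travel": [0, -140, 0], "rot": [0, 0, 0]},
    {"grip": 0.7, "travel": [0, -140, 0], "rot": [0, 0, 0]},
    {"grip": 0.7, "travel": [0, -140, 0], "rot": [0, 0, 0]},
    {"grip": 0.7, "travel": [0, -140, 0], "rot": [0, 0, 0]}
  ]
}}

```text
t: 12.6
tcp_pos: [0.4207, -0.1973, 0.264]
orientation: [[0.843, 0.481, 0.242], [-0.211, -0.119, 0.97], [0.496, -0.868, 0.002]]
wrist_force: [0.6, -0.1, -0.3]
grip_width: 0.7
```

```bash
python3 - <<'E'
from h import *
o=get_obs(); print(o['t'],o['tcp_pos'],o['wrist_force'],o['joint_velocities'])
for n in ['wrist','scene']: cv2.imwrite(f'pics/{n}9.png',viewer.get_image(n)[:,:,::-1])
E
```

```text
12.6 [ 0.4207 -0.1973  0.264 ] [ 0.5867 -0.0751 -0.2812] [ 0.0015  0.0049 -0.0039  0.0004  0.0019 -0.0001]
```

View pics/wrist9.png

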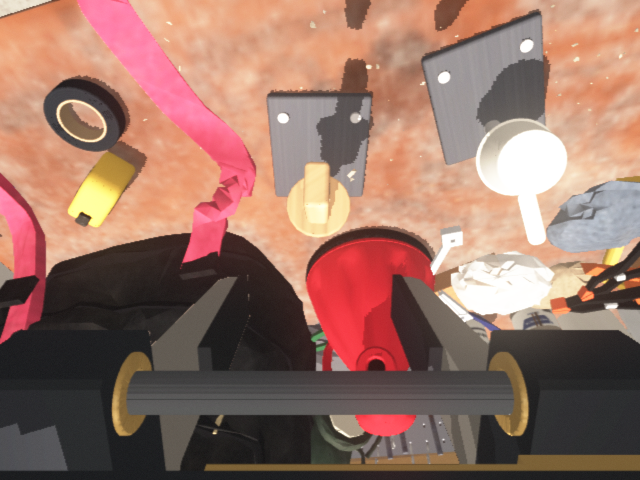

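View pics/scene9.png

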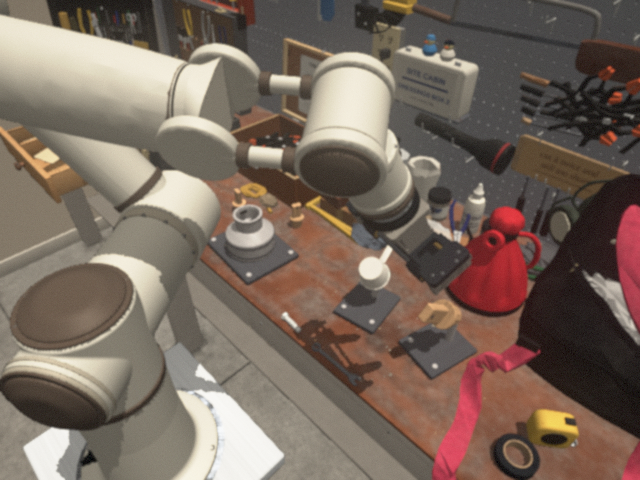

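The stopper hangs on the bare peg, at scene (440,315). The canister stands at (245,240), and the gripper is well clear.

```bash
python3 -c "
from workcell import ticket; print(ticket.job_done())"
```

```text
the job is handed in; nothing more can be done
None
```

The stopper is out of the canister and hanging mouth-down on the bare peg, and the job is handed in at about 12.7 s on the robot's clock.

- **Freeing it:** I gripped the handle across its 18 mm thickness and rocked the stopper up to about ±0.17 rad about the canister's x, adding about 5–6 mm of lift per swing. It came free with the canister's foot flat on the bench. The wrist force stayed under 10 N at every check.
- **Hanging it:** I lined the stopper up with the leaning peg and slid it on until it met the tip. Contact came near the expected depth, at about 26 N along the peg. I then eased off, opened the gripper and backed away along the finger axis.

**Last checks:** In the final wrist and scene pictures the stopper hangs on the bare peg, sagging towards the robot as expected. The canister is upright, the cup and the small stoppers are untouched, and the gripper is clear with about zero wrist force.

**Disagreements:**
- The cameras differed by 2–5 mm on the canister's position. On the peg's sideways position the top and wrist views pulled about 2 mm in opposite directions, so I aligned by the wrist view.
- The wrist also read 5–8 N upward at the grasp and during the first swings. I did not find out why.

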